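Lock a handpiece into its sterilising rack

TASK

Slide the steel handpiece along its two rails until it is firmly but gently seated, nose against the rubber bumper, giving it a steady push of about 8 newtons for a second to be sure. Then tip the spring flap over past its snap point so that it springs shut across the handpiece's thin neck, and take the hand away. Push gently throughout (never above 12 newtons on the handpiece, flap or rack), keep the handpiece lying on its rails, and leave the other things where they are.

Things in the scene. Friction and masses are not known exactly. Their poses are not given: they have to be found in the camera images.
- rack: Fixed rack: grey base plate 130 x 300 x 12 mm (x, y, z); origin under its centre, y along the rails towards the stop. Two 6 mm rails at x = -7, +7 mm (tops z = 63.6 mm, y = -125 to 45 mm) carry the handpiece, axis at x = 0, z = 75 mm. At y = 61 mm stand the flap's hinge post (26 x 36 mm, x = 44, top 92 mm) and its rest post (12 x 24 mm, x = -26, top 82.5 mm).
- stop: Steel stop block, 44 mm wide, 24 mm thick, top 100 mm above the table; fixed to the rack at its (0, 117, 75) mm, same axes. Origin on the handpiece's axis in the block's -y face. A 20 mm round rubber bumper stands 8 to 22 mm out of that face; how far differs and is not measured: find it by feel.
- bumper_seat (a point): Where the bumper's adjusting screw leaves the stop block (same point as the block's origin). The bumper is sprung along y: it gives 1 mm per 6 N, at most 4 mm, plus damping of about 1 N per 10 mm/s. It pushes back when let go, so ease off slowly.
- handpiece: Loose steel handpiece, 0.2 to 0.4 kg, 154 mm long, on the rails along the rack's y, starting well short of the bumper. Origin mid-body on its axis, y towards the nose: body 26 mm thick from -45 to 45 mm, neck 12 mm thick to 89 mm, head 26 mm thick to 109 mm. Sliding takes 1 to 3 N. Seated, its neck is under the flap; if not, the head blocks the flap.
- tail (a point): Middle of the flat rear end (26 mm disc) of the handpiece, the face to push on; 75 mm above the table while it lies on the rails (rail tops are at 63.6 mm, so fingertips 5 mm or less below the axis clear them).
- nose (a point): Middle of the flat front end (26 mm disc) of the handpiece, the end that meets the bumper.
- flap (a joint): Spring flap angle, rad. 0 = open: standing, leaning 20 degrees outwards (rack's +x). 1.92 = shut: level across the neck, end on the rest post. It turns over the top. The spring drives it to the nearer stop: 0.25 N m there (about 4 N at the free end starts it), falling to none at the snap point, 0.95 rad; beyond, it springs shut by itself in half a second.
- flap_hinge (a point): Middle of the flap's hinge axis, which runs along the rack's y; fixed to the rack at its (42, 61, 85.5) mm.
- flap_tip (a point): Middle of the flap's free end, 68 mm from the hinge, moving with it. The flap is a steel strip 18 mm wide (rack's y), 4 mm thick, its end rounded, 8 mm thick. Open, the tip is at the rack's x = 65 mm, 149 mm up; it rises 4 mm passing upright. Push its outer (+x) face towards -x within 25 mm of the end; nearer the hinge takes more force.
- spare_ring: Bystander: loose black rubber ring, 28 mm across, 8 mm thick, lying on the rack's base plate. Origin under its centre.
- gallipot: Bystander: steel cup 64 mm across, 45 mm high, beside the rack. Origin under its centre.
- brush: Bystander: small brush 150 mm long lying in front of the rack. Origin under its middle.
- oil_bottle: Bystander: white bottle 48 mm across, 130 mm high. Origin under its centre.
- bowl: Bystander: steel bowl 120 mm across, 50 mm high. Origin under its centre.
- wrench: Bystander: steel wrench 140 mm long lying flat. Origin under its middle.
- carton: Bystander: paper carton 90 x 120 x 60 mm. Origin under its centre.
There are look-alikes about, which are no part of the job. What is shaped like the handpiece but red is not meant.

How it is judged:
On the way, in this order (a step that is already met when the one before it is completed fails the run):
1. the handpiece is pressed steadily on the bumper with more than 4 N for 0.4 s (contact force between handpiece and stop above 4 N and value of joint flap below 0.5 rad), for 0.4 s.
2. the flap has sprung shut across the neck (value of joint flap above 1.85 rad), for 0.3 s.
At the end, for the whole second after the job is handed in: The flap is shut (joint above 1.85 rad), the handpiece is at rest on the rails, in line with them within 0.06 rad and with its nose on the stop's axis within 6 mm, and its nose is no more than 26 mm from the stop block's face (value of joint flap above 1.85 rad and y of nose in the frame of stop above -0.026 m and x of nose in the frame of stop between -0.006 and 0.006 m and z of nose in the frame of stop between -0.006 and 0.006 m and angle between the y axis of handpiece and the y axis of rack, either way round below 0.06 rad and linear speed of handpiece below 0.01 m/s); the robot touches nothing.
It fails at once if the handpiece is pressed on the bumper with more than 14 N (contact force between handpiece and stop above 14 N).
It fails at once if the robot presses on the handpiece with more than 16 N (contact force between any of the arm, the fingers and handpiece above 16 N).
It fails at once if the robot presses on the rack or flap with more than 14 N (contact force between any of the arm, the fingers and rack above 14 N).
It fails at once if the handpiece is lifted or knocked off its rails by more than 20 mm (height (world z) of any of nose, tail above 0.095 m or height (world z) of any of tail, nose below 0.055 m).
It fails at once if a bystander is moved by more than 30 mm (distance of any of spare_ring, gallipot, brush, oil_bottle, bowl, wrench, carton from where it was at the start of the episode above 0.03 m).
It also fails if it takes over 67 s, if anything falls off the work surface, if the arm or the gripper's body presses on something with over 40 N, if the wrist force passes 120 N, or if a joint passes its speed limit or range.

ROBOT

A 7-joint arm with a two-finger parallel gripper is mounted at the origin on the work surface. World frame = base frame: x ahead of the robot, y to its left, z up, the work surface at z = 0. Lengths are in m, angles in rad, forces in N, time in s.
With the tool pointing down it reaches from about 0.4 to 0.875 m from the base axis. Payload 6.5 kg.
Tool frame: the origin (TCP) lies midway between the tips of the shut fingers; the grasp point (between the pads) lies ctrl.grip_depth behind it (ctrl.grip_depth is the distance from the TCP to the grasp point, in m); z points along the fingers, y is the direction in which the jaws open and shut (so a half turn about z gives the same grasp; the last joint's range is limited). The gripper opens to 88 mm and grips with 3 to 60 N. Pads are 18 mm wide; open, the fingers measure 123 mm over their backs; the gripper's body (75 mm by 187 mm) begins 45 mm behind the grasp point.
Start: joints at [-1.324, 0.536, -0.004, 1.538, 0.003, 1.067, -0.071], TCP at [0.2, 0.618, 0.239] pointing down, gripper open.
Joint ranges: [-2.7, 2.7], [-0.37, 2.16], [-1.27, 1.26], [0.24, 2.4], [-1.31, 4.45], [0.19, 1.91], [-2.76, 2.76]. Speed limits (rad/s): [2.39, 2.39, 3.14, 3.14, 3.14, 3.14, 3.14].

INTERFACE

Orientations are given as a unit quaternion [w, x, y, z].
In Python, from cell import ctrl, grab_frame gives the robot as it stands.
- The arm moves only by the tool carry_out, never from a script. Its argument "commands" is a list of rows, each an object of numbers: "tx", "ty", "tz": the shift along the tool's x, y, z in cm; "wx", "wy", "wz": the turn, a rotation vector about the tool's x, y, z in degrees; "grip": the opening in per cent of the stroke, from 0 (shut) to 100 (fully open). In form: [{"tx": .., "ty": .., "tz": .., "wx": .., "wy": .., "wz": .., "grip": ..}, ...]. A call has exactly 10 rows; each row is the pose to reach, as a shift and turn from the pose commanded when the call began, along the tool's axes at that moment; what a row does not reach only later rows make up. A row lasts 1/8 s, in which the tool goes at most 62.5 mm and 10.7 degrees, less where a joint would pass 70% of its speed; a pose out of reach is approached as far as the arm can. A call with a gripper value outside its range is refused whole. The fingers move at their own pace and stop on an object; "force" is the grip in N (left out, the last holds). Time passes only in rows, so rows that repeat a pose let the fingers close, or fill a call up. It gives the time, the measured TCP pose, the force and the opening at its end, in the units of the state.
- ctrl.sense(): the state, without advancing time (a new reading comes with each control period).
- grab_frame(name): name is "scene" or "top"; returns a dict with "pixels" (400x640x3 uint8, red, green, blue), "camera_matrix" (3x3 intrinsics, pixels), "k1" (the pictures are not rectified: a ray, as slopes to the right and down, at radius r is drawn at 1 + k1 r^2 times it, then the intrinsics apply), "rvec" (rotation vector, rad) and "tvec" (3), from world to camera coordinates, as OpenCV has them. Camera axes: x right, y down, z forward; pixel columns grow to the right and rows downward; lengths in m; the calibration is good to about 2 mm. A picture is of the moment at which its call begins. There is no depth.
- ctrl.finish_job(): hands the job in, once; it reports no verdict.
The state is a dict: "t": time; "joints": joint angles; "joint_velocities": joint speeds; "joint_torque": joint torques, N m; "ee_pos": TCP position; "tool_rot": TCP orientation; "force": force on the tool from outside, world axes, zero at the start; "ft_torque": the same for the moment, N m; "opening": finger opening in m.
Only numpy, scipy, OpenCV 4.12 (cv2) and the standard library are available. Lean on these libraries where they do the work, as an engineer would, in place of code of your own. Each camera call takes 0.05 s, during which the arm holds its last target.

## Working session

There is one attempt and no reset: what is moved stays moved. The work goes in short steps, Python scripts to look and compute and a tool call to move; the robot and the scene stay as the last step left them, time stands still between calls to the robot, and variables do not carry over. Pictures are saved under pics/ and viewed, and the job is handed in when it is done.

Besides the shell and the picture viewer there is one more tool, called after "Request:" in YAML: its name, and indented under it one key for each argument. carry_out: Moves the arm, as the interface text tells. Its arguments: {"type":"object","properties":{"commands":{"type":"array","items":{"type":"object","properties":{"tx":{"type":"number"},"ty":{"type":"number"},"tz":{"type":"number"},"wx":{"type":"number"},"wy":{"type":"number"},"wz":{"type":"number"},"grip":{"type":"number"}}}},"force":{"type":"number"}},"required":["commands"]}

```bash
ls; mkdir -p pics
python3 - <<'E'
from cell import ctrl, grab_frame
import cv2
for n in ("scene","top"):
    f=grab_frame(n); cv2.imwrite(f"pics/{n}0.png",f["pixels"][:,:,::-1])
    print(n,f["camera_matrix"],f["k1"],f["rvec"],f["tvec"])
print(ctrl.sense(), ctrl.grip_depth)
E
```

```text
pics
scene [[518.08955411   0.         321.89370609]
 [  0.         518.08955411 198.87460945]
 [  0.           0.           1.        ]] 0.014828084393057713 [ 1.96360558  1.11676868 -0.591983  ] [-0.26300094 -0.20351748  2.09361448]
top [[418.14478742   0.         320.10731293]
 [  0.         418.14478742 205.04090162]
 [  0.           0.           1.        ]] 0.01043493543153988 [ 2.14535225 -2.15659076  0.14635952] [-0.01005697  0.5372531   1.23935947]
{'t': 0.1, 'joints': array([-1.32421106,  0.53710031, -0.00445651,  1.53874489,  0.00258948,
        1.06725029, -0.07120436]), 'joint_velocities': array([-0.00093409, -0.00096007,  0.00175078, -0.0025982 , -0.00135338,
        0.00052123,  0.0006083 ]), 'joint_torque': array([ 2.29975587e-03, -5.72078168e+01,  9.93569344e-01, -2.52229911e+01,
       -5.61777118e-02,  1.35300367e-02,  4.75411343e-05]), 'ee_pos': array([0.19984631, 0.6179605 , 0.23793155]), 'tool_rot': array([-7.06115412e-05,  1.55717525e-01,  9.87801342e-01, -7.45211374e-04]), 'force': array([ 0.50316738, -0.23167459,  0.75318419]), 'ft_torque': array([0.02521202, 0.00524494, 0.01194602]), 'opening': 0.08820189034895647} 0.0187
```

View pics/scene0.png

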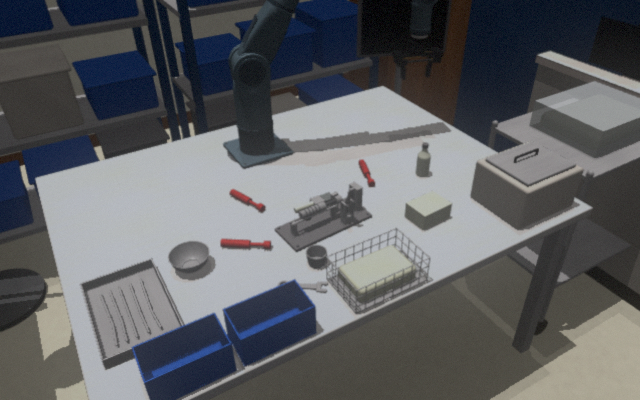

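View pics/top0.png

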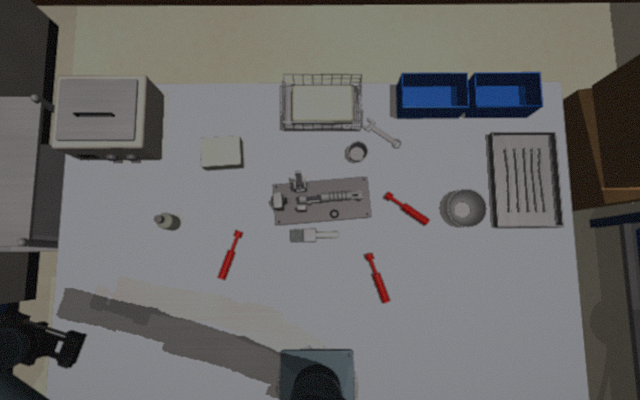

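Run:
```python
import cv2
a=cv2.imread("pics/top0.png")[165:250,255:385]; cv2.imwrite("pics/top0c.png",cv2.resize(a,None,fx=6,fy=6,interpolation=cv2.INTER_CUBIC))
a=cv2.imread("pics/scene0.png")[170:275,265:385]; cv2.imwrite("pics/scene0c.png",cv2.resize(a,None,fx=5.7,fy=5.7,interpolation=cv2.INTER_CUBIC))
```

```text
(no output)
```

View pics/top0c.png

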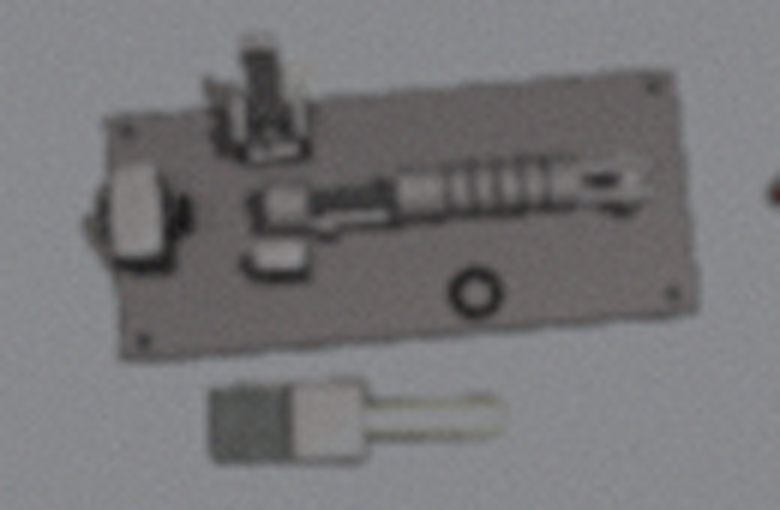

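View pics/scene0c.png

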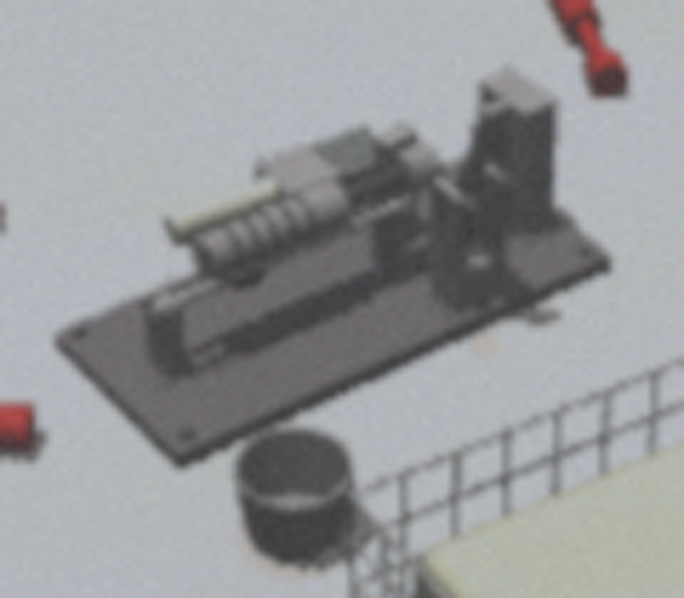

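The steel handpiece is in the rack: head at top pixel (302,199), body about (322–347,197). The three red look-alikes, at (408,208), (230,255) and (377,278), are excluded by their colour. Next I measure the rack pose and the tail.

```bash
cat > h.py <<'E'
import numpy as np, cv2
def load(n):
    from cell import grab_frame
    return grab_frame(n)
def und(f,uv):
    K=f["camera_matrix"]; p=(np.atleast_2d(uv).astype(float)-K[:2,2])/K[0,0]
    d=np.array([f["k1"],0,0,0,0.])
    return cv2.undistortPoints(np.atleast_2d(uv).astype(float).reshape(-1,1,2),K,d).reshape(-1,2)
def ray(f,uv):
    R=cv2.Rodrigues(np.array(f["rvec"],float))[0]; t=np.array(f["tvec"],float).ravel()
    s=und(f,uv); d=np.c_[s,np.ones(len(s))]@R
    return -R.T@t,d
def onz(f,uv,z):
    c,d=ray(f,uv); return c+d*((z-c[2])/d[:,2])[:,None]
def proj(f,P):
    return cv2.projectPoints(np.atleast_2d(P).astype(float),np.array(f["rvec"],float),np.array(f["tvec"],float),f["camera_matrix"],np.array([f["k1"],0,0,0,0.]))[0].reshape(-1,2)
def fitrack(P,L):  # 2D rigid
    a=P[:,:2];b=L; ac=a.mean(0);bc=b.mean(0)
    H=(b-bc).T@(a-ac); th=np.arctan2(H[0,1]-H[1,0],H[0,0]+H[1,1])
    R=np.array([[np.cos(th),-np.sin(th)],[np.sin(th),np.cos(th)]]); t=ac-R@bc
    return th,t,np.linalg.norm(a-(b@R.T+t),axis=1)
E
python3 - <<'E'
from h import *
L=np.array([[65,150],[65,-150],[-65,-150],[-65,150]])/1000
f=load("top"); c=np.array([[107,118],[672,72],[697,312],[123,358]])
uv=(c+0.5)/6-0.5+[255,165]
P=onz(f,uv,0.012); th,t,r=fitrack(P,L); print("top",th,t,r)
g=load("scene"); c=np.array([[180,465],[58,342],[610,266]])
uv2=(c+.5)/5.7-.5+[265,170]
P2=onz(g,uv2,0.012)
print("scene raw",P2.round(4)); print("top raw",P.round(4))
L2=np.array([[65,-150],[-65,-150],[65,150]])/1000
print("scene",fitrack(P2,L2))
R=np.array([[np.cos(th),-np.sin(th)],[np.sin(th),np.cos(th)]])
# handpiece features in top crop: head left edge, head/neck, neck/body, tail end
for nm,p in dict(headL=(262,203),headR=(308,202),body=(398,195),tail=(560,184),tail2=(640,182)).items():
    w=onz(f,(np.array(p)+.5)/6-.5+[255,165],0.088 if 'head' not in nm else .085)[0]
    print(nm,((w[:2]-t)@R*1000).round(1))
# draw overlay
im=cv2.resize(f["pixels"][165:250,255:385,::-1],None,fx=6,fy=6,interpolation=cv2.INTER_CUBIC)
def W(p): p=np.array(p)/1000; return np.r_[R@p[:2]+t,p[2]]
E
```

```text
top 0.07660992975178511 [ 0.55549999 -0.01652109] [0.00258374 0.00262046 0.00207102 0.00259519]
scene raw [[ 0.6464 -0.1627  0.012 ]
 [ 0.5195 -0.1725  0.012 ]
 [ 0.6229  0.1298  0.012 ]]
top raw [[ 0.6071  0.1361  0.012 ]
 [ 0.63   -0.1592  0.012 ]
 [ 0.5036 -0.1696  0.012 ]
 [ 0.4814  0.1266  0.012 ]]
scene (np.float64(0.07959608401792927), array([ 0.57069239, -0.02033047]), array([0.002262  , 0.00305911, 0.00458806]))
headL [ 0.3 68. ]
headR [-1.1 45.5]
body [-1.7  1.3]
tail [ -2.7 -78.2]
tail2 [  -5.  -117.3]
```

```bash
cat >> h.py <<'E'
TH=0.0768; T=np.array([0.5555,-0.0165])
def W(p,th=None,t=None):
    th=TH if th is None else th; t=T if t is None else t
    p=np.atleast_2d(p)/1000.; R=np.array([[np.cos(th),-np.sin(th)],[np.sin(th),np.cos(th)]])
    return np.c_[p[:,:2]@R.T+t,p[:,2]]
def overlay(f,box,s,out,ty=-42,th=None,t=None,flap=0.0):
    x0,y0,x1,y1=box
    im=cv2.resize(np.ascontiguousarray(f["pixels"][y0:y1,x0:x1,::-1]),None,fx=s,fy=s,interpolation=cv2.INTER_CUBIC)
    def line(P,col,cl=True):
        q=(proj(f,W(P,th,t))+.5-[x0,y0])*s-.5
        cv2.polylines(im,[q.round().astype(int).reshape(-1,1,2)],cl,col,1,cv2.LINE_AA)
    def rect(xa,xb,ya,yb,z,c): line([[xa,ya,z],[xb,ya,z],[xb,yb,z],[xa,yb,z]],c)
    rect(-65,65,-150,150,12,(0,255,0)); rect(-65,65,-150,150,0,(0,120,0))
    rect(-22,22,117,141,100,(255,255,0)); rect(31,57,43,79,92,(255,255,0)); rect(-32,-20,49,73,82.5,(255,255,0))
    for x in(-7,7): line([[x,-125,63.6],[x,45,63.6]],(255,0,255),False)
    a=np.linspace(0,2*np.pi,24)
    for y,r in((0,13),(90,13),(90,6),(134,6),(134,13),(154,13)):
        line(np.c_[r*np.cos(a),0*a+ty+y,75+r*np.sin(a)],(0,0,255))
    q=np.deg2rad(70)+flap
    hx,hz=42+68*np.cos(q),85.5+68*np.sin(q)
    line([[42,61,85.5],[hx,61,hz]],(0,165,255),False); line([[hx,52,hz],[hx,70,hz]],(0,165,255),False)
    cv2.imwrite(out,im)
E
python3 - <<'E'
from h import *
from cell import ctrl
f=load("top"); g=load("scene")
overlay(f,(255,165,385,250),6,"pics/ov_t.png",ty=-84)
overlay(g,(265,170,385,275),5.7,"pics/ov_s.png",ty=-84)
s=ctrl.sense(); print(s["ee_pos"],proj(f,s["ee_pos"]),proj(g,s["ee_pos"]))
E
```

```text
[0.19996566 0.61828518 0.2384441 ] [[ 63.33417196 331.51151517]] [[414.47756269  76.50745173]]
```

View pics/ov_t.png

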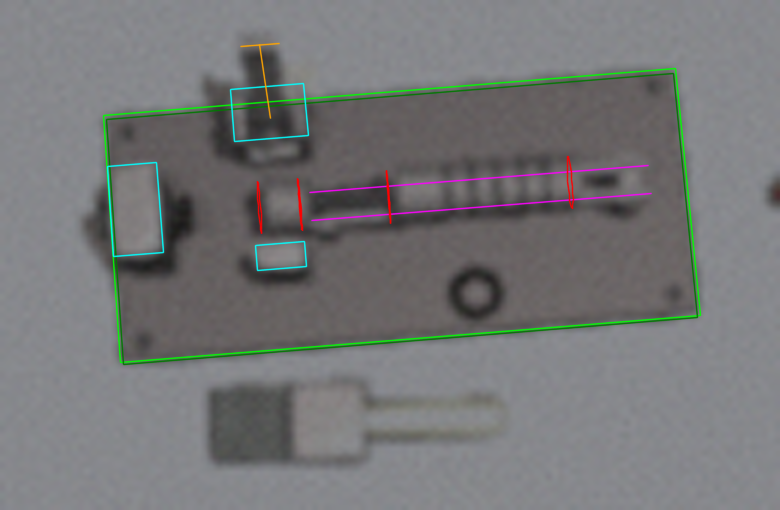

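View pics/ov_s.png

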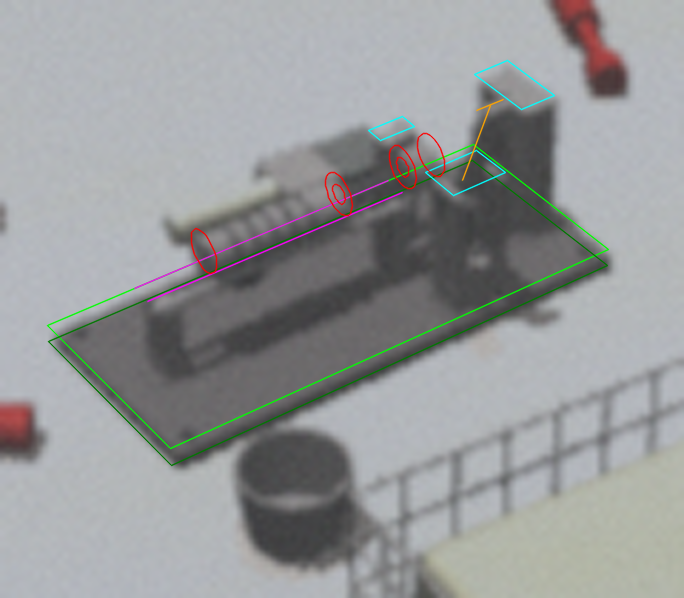

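The top overlay fits to about 2 mm. From both views the tail is at rack y ≈ −88 mm. I'll approach with shut fingers, the jaw axis along the rack's x.

```bash
cat >> h.py <<'E'
from scipy.spatial.transform import Rotation as Ro
def state():
    from cell import ctrl
    s=ctrl.sense(); q=s["tool_rot"]; return s,Ro.from_quat([q[1],q[2],q[3],q[0]])
def goal(p,yaw=0):   # rack mm ; tool y along rack x + yaw, tool down
    s,R=state()
    ys=np.array([np.cos(TH+yaw),np.sin(TH+yaw),0]); z=np.array([0,0,-1.]); x=np.cross(ys,z)
    Rg=Ro.from_matrix(np.c_[x,ys,z])
    d=R.inv().apply(W(p)[0]-s["ee_pos"])*100; w=(R.inv()*Rg).as_rotvec(degrees=True)
    a=np.array([np.cos(TH),np.sin(TH)]); b=np.array([-np.sin(TH),np.cos(TH)]); e=s["ee_pos"]
    print("t %.2f rack mm"%s["t"],np.round([(e[:2]-T)@a*1000,(e[:2]-T)@b*1000,e[2]*1000],1),
     "F rack",np.round([s["force"][:2]@a,s["force"][:2]@b,s["force"][2]],2),"cm",d.round(2),"deg",w.round(2),"open",round(s["opening"],4))
    return s
E
python3 - <<'E'
from h import *
s=goal([0,-115,238]); print(s["joints"])
E
```

```text
t 0.30 rack mm [-305.8  660.2  238.4] F rack [-0.64 -0.26  0.45] cm [-57.72 -60.1    0.08] deg [-2.000e-02  2.000e-02  6.768e+01] open 0.0881
[-1.32420073  0.53664511 -0.0044146   1.53818855  0.00260584  1.06727351
 -0.07115104]
```

Request:
carry_out:
  commands:
    - {"tx":-4,"ty":-4.2,"tz":0,"wz":7,"grip":0}
    - {"tx":-8,"ty":-8.4,"tz":0,"wz":14,"grip":0}
    - {"tx":-12,"ty":-12.6,"tz":0,"wz":21,"grip":0}
    - {"tx":-16,"ty":-16.8,"tz":0,"wz":28,"grip":0}
    - {"tx":-20,"ty":-21,"tz":0,"wz":35,"grip":0}
    - {"tx":-24,"ty":-25.2,"tz":0,"wz":42,"grip":0}
    - {"tx":-28,"ty":-29.4,"tz":0,"wz":49,"grip":0}
    - {"tx":-32,"ty":-33.6,"tz":0,"wz":56,"grip":0}
    - {"tx":-36,"ty":-37.8,"tz":0,"wz":62,"grip":0}
    - {"tx":-40,"ty":-42,"tz":0,"wz":67.7,"grip":0}
  force: 20

```text
invalid input at $.commands[0]: expected keys tx, ty, tz, wx, wy, wz, grip
```

```bash
python3 -c "
from h import *
s=goal([0,-115,238]); print(s['joints'])"
```

```text
t 0.30 rack mm [-305.8  660.2  238.4] F rack [-0.64 -0.26  0.45] cm [-57.72 -60.1    0.08] deg [-2.000e-02  2.000e-02  6.768e+01] open 0.0881
[-1.32420073  0.53664511 -0.0044146   1.53818855  0.00260584  1.06727351
 -0.07115104]
```

Request:
carry_out:
  commands:
    - {"tx":-4,"ty":-4.2,"tz":0,"wx":0,"wy":0,"wz":7,"grip":0}
    - {"tx":-8,"ty":-8.4,"tz":0,"wx":0,"wy":0,"wz":14,"grip":0}
    - {"tx":-12,"ty":-12.6,"tz":0,"wx":0,"wy":0,"wz":21,"grip":0}
    - {"tx":-16,"ty":-16.8,"tz":0,"wx":0,"wy":0,"wz":28,"grip":0}
    - {"tx":-20,"ty":-21,"tz":0,"wx":0,"wy":0,"wz":35,"grip":0}
    - {"tx":-24,"ty":-25.2,"tz":0,"wx":0,"wy":0,"wz":42,"grip":0}
    - {"tx":-28,"ty":-29.4,"tz":0,"wx":0,"wy":0,"wz":49,"grip":0}
    - {"tx":-32,"ty":-33.6,"tz":0,"wx":0,"wy":0,"wz":56,"grip":0}
    - {"tx":-36,"ty":-37.8,"tz":0,"wx":0,"wy":0,"wz":62,"grip":0}
    - {"tx":-40,"ty":-42,"tz":0,"wx":0,"wy":0,"wz":67.7,"grip":0}
  force: 20

```text
t: 1.55
ee_pos: [0.4521, 0.0942, 0.2391]
tool_rot: [0.0, 0.681, 0.733, 0.001]
force: [1.4, 0.1, 0.5]
opening: 0.0004
```

```bash
python3 -c "
from h import *
s=goal([0,-115,238]); print(s['joints'])"
```

```text
t 1.55 rack mm [-94.7 118.3 239.1] F rack [ 1.45 -0.04  0.53] cm [-23.3    9.54   0.1 ] deg [ 0.05 -0.03 -0.19] open 0.0004
[-0.70353365  0.22315369  0.46320301  2.0393714  -0.12656762  0.90487113
 -0.09841489]
```

Request:
carry_out:
  commands:
    - {"tx":-4,"ty":1.6,"tz":0,"wx":0,"wy":0,"wz":0,"grip":0}
    - {"tx":-8,"ty":3.2,"tz":0,"wx":0,"wy":0,"wz":0,"grip":0}
    - {"tx":-12,"ty":4.8,"tz":0,"wx":0,"wy":0,"wz":0,"grip":0}
    - {"tx":-16,"ty":6.4,"tz":0,"wx":0,"wy":0,"wz":0,"grip":0}
    - {"tx":-20,"ty":8,"tz":0,"wx":0,"wy":0,"wz":0,"grip":0}
    - {"tx":-23.3,"ty":9.5,"tz":2,"wx":0,"wy":0,"wz":0,"grip":0}
    - {"tx":-23.3,"ty":9.5,"tz":5,"wx":0,"wy":0,"wz":0,"grip":0}
    - {"tx":-23.3,"ty":9.5,"tz":8,"wx":0,"wy":0,"wz":0,"grip":0}
    - {"tx":-23.3,"ty":9.5,"tz":9,"wx":0,"wy":0,"wz":0,"grip":0}
    - {"tx":-23.3,"ty":9.5,"tz":9,"wx":0,"wy":0,"wz":0,"grip":0}

```text
t: 2.8
ee_pos: [0.5638, -0.1292, 0.1487]
tool_rot: [-0.0, 0.68, 0.734, -0.0]
force: [-0.6, 0.4, 0.7]
opening: 0.0004
```

```bash
python3 -c "
from h import *
s=goal([0,-115,73]); print(s['joints'])
f=load('top');g=load('scene')
x=proj(f,s['ee_pos'])[0],proj(g,s['ee_pos'])[0];print(x)
overlay(f,(255,165,385,250),6,'pics/t1.png',ty=-88)
overlay(g,(265,140,385,245),5.7,'pics/s1.png',ty=-88)
"
```

```text
t 2.80 rack mm [  -0.3 -113.   148.7] F rack [-0.61  0.48  0.71] cm [-0.2   0.04  7.57] deg [-0.03 -0.   -0.01] open 0.0004
[-0.20413835  0.56936372  0.47721573  1.82601315 -0.34237328  0.8290274
  0.51966231]
(array([361.68141984, 189.94036074]), array([291.09553681, 197.42192126]))
```

View pics/s1.png

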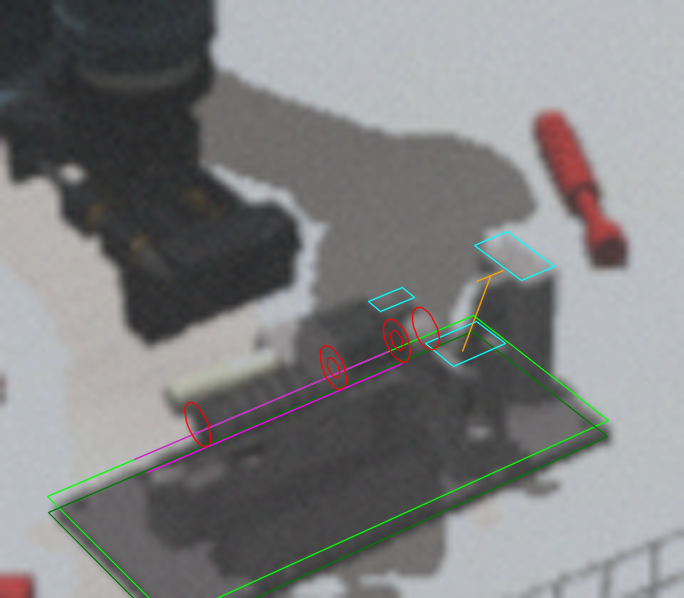

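View pics/t1.png

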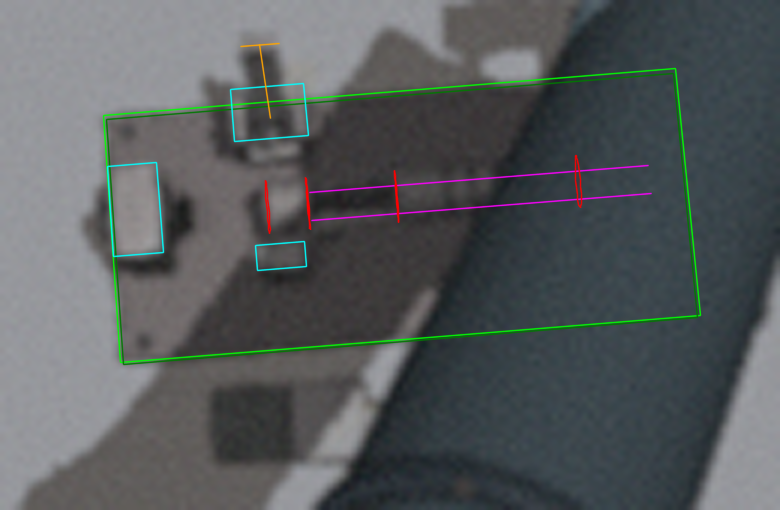

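Request:
carry_out:
  commands:
    - {"tx":-0.2,"ty":0,"tz":1.2,"wx":0,"wy":0,"wz":0,"grip":0}
    - {"tx":-0.2,"ty":0,"tz":2.4,"wx":0,"wy":0,"wz":0,"grip":0}
    - {"tx":-0.2,"ty":0,"tz":3.6,"wx":0,"wy":0,"wz":0,"grip":0}
    - {"tx":-0.2,"ty":0,"tz":4.8,"wx":0,"wy":0,"wz":0,"grip":0}
    - {"tx":-0.2,"ty":0,"tz":5.8,"wx":0,"wy":0,"wz":0,"grip":0}
    - {"tx":-0.2,"ty":0,"tz":6.6,"wx":0,"wy":0,"wz":0,"grip":0}
    - {"tx":-0.2,"ty":0,"tz":7.2,"wx":0,"wy":0,"wz":0,"grip":0}
    - {"tx":-0.2,"ty":0,"tz":7.5,"wx":0,"wy":0,"wz":0,"grip":0}
    - {"tx":-0.2,"ty":0,"tz":7.5,"wx":0,"wy":0,"wz":0,"grip":0}
    - {"tx":-0.2,"ty":0,"tz":7.5,"wx":0,"wy":0,"wz":0,"grip":0}

```text
t: 4.15
ee_pos: [0.5643, -0.1314, 0.074]
tool_rot: [0.0, 0.68, 0.734, 0.0]
force: [-0.1, 0.2, 0.4]
opening: 0.0003
```

```bash
python3 -c "
from h import *
s=goal([0,-115,73]); print(s['joints'])
g=load('scene')
overlay(g,(265,140,385,245),5.7,'pics/s2.png',ty=-88)
"
```

```text
t 4.15 rack mm [  -0.  -115.2   74. ] F rack [-0.04  0.21  0.35] cm [0.02 0.   0.1 ] deg [ 0.03  0.01 -0.02] open 0.0003
[-0.152756    0.68101979  0.41428723  1.85290875 -0.40865878  0.69164439
  0.57469026]
```

View pics/s2.png

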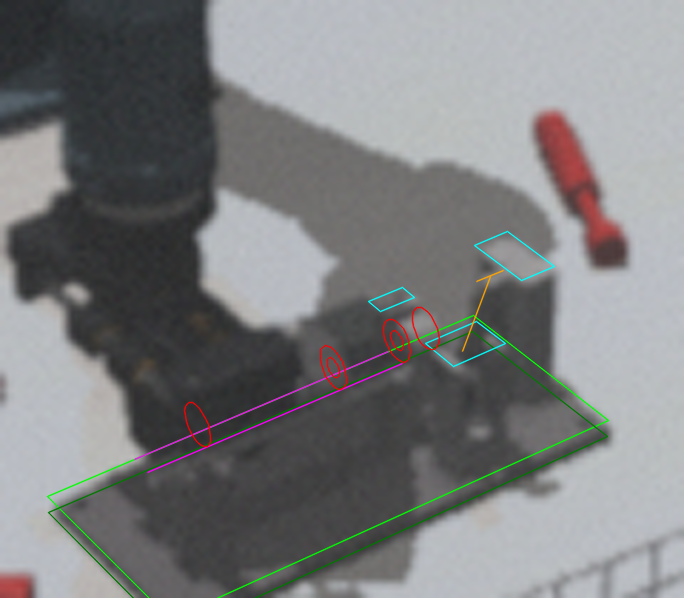

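Request:
carry_out:
  commands:
    - {"tx":0.12,"ty":0,"tz":0,"wx":0,"wy":0,"wz":0,"grip":0}
    - {"tx":0.24,"ty":0,"tz":0,"wx":0,"wy":0,"wz":0,"grip":0}
    - {"tx":0.36,"ty":0,"tz":0,"wx":0,"wy":0,"wz":0,"grip":0}
    - {"tx":0.48,"ty":0,"tz":0,"wx":0,"wy":0,"wz":0,"grip":0}
    - {"tx":0.6,"ty":0,"tz":0,"wx":0,"wy":0,"wz":0,"grip":0}
    - {"tx":0.72,"ty":0,"tz":0,"wx":0,"wy":0,"wz":0,"grip":0}
    - {"tx":0.84,"ty":0,"tz":0,"wx":0,"wy":0,"wz":0,"grip":0}
    - {"tx":0.96,"ty":0,"tz":0,"wx":0,"wy":0,"wz":0,"grip":0}
    - {"tx":1.08,"ty":0,"tz":0,"wx":0,"wy":0,"wz":0,"grip":0}
    - {"tx":1.2,"ty":0,"tz":0,"wx":0,"wy":0,"wz":0,"grip":0}

```text
t: 5.45
ee_pos: [0.5631, -0.1193, 0.0737]
tool_rot: [0.0, 0.68, 0.734, 0.0]
force: [0.4, -0.0, -0.1]
opening: 0.0006
```

```bash
python3 -c "
from h import *
goal([0,-115,74])"
```

```text
t 5.45 rack mm [  -0.3 -103.    73.7] F rack [ 0.36 -0.04 -0.13] cm [-1.2   0.03 -0.03] deg [ 0.   -0.   -0.02] open 0.0006
```

Request:
carry_out:
  commands:
    - {"tx":0.1,"ty":0,"tz":0,"wx":0,"wy":0,"wz":0,"grip":0}
    - {"tx":0.2,"ty":0,"tz":0,"wx":0,"wy":0,"wz":0,"grip":0}
    - {"tx":0.3,"ty":0,"tz":0,"wx":0,"wy":0,"wz":0,"grip":0}
    - {"tx":0.4,"ty":0,"tz":0,"wx":0,"wy":0,"wz":0,"grip":0}
    - {"tx":0.5,"ty":0,"tz":0,"wx":0,"wy":0,"wz":0,"grip":0}
    - {"tx":0.6,"ty":0,"tz":0,"wx":0,"wy":0,"wz":0,"grip":0}
    - {"tx":0.7,"ty":0,"tz":0,"wx":0,"wy":0,"wz":0,"grip":0}
    - {"tx":0.8,"ty":0,"tz":0,"wx":0,"wy":0,"wz":0,"grip":0}
    - {"tx":0.9,"ty":0,"tz":0,"wx":0,"wy":0,"wz":0,"grip":0}
    - {"tx":1.0,"ty":0,"tz":0,"wx":0,"wy":0,"wz":0,"grip":0}

```text
t: 6.7
ee_pos: [0.5624, -0.1094, 0.0737]
tool_rot: [0.0, 0.68, 0.734, -0.0]
force: [-0.2, -2.1, 0.2]
opening: 0.0004
```

```bash
python3 -c "
from h import *
goal([0,-115,74])"
```

```text
t 6.70 rack mm [ -0.3 -93.1  73.7] F rack [-0.41 -2.1   0.22] cm [-2.19  0.03 -0.03] deg [ 0.    0.01 -0.02] open 0.0004
```

Contact has been made, with about 2 N of sliding friction. I'll keep sliding slowly.

Request:
carry_out:
  commands:
    - {"tx":0.12,"ty":0,"tz":0,"wx":0,"wy":0,"wz":0,"grip":0}
    - {"tx":0.24,"ty":0,"tz":0,"wx":0,"wy":0,"wz":0,"grip":0}
    - {"tx":0.36,"ty":0,"tz":0,"wx":0,"wy":0,"wz":0,"grip":0}
    - {"tx":0.48,"ty":0,"tz":0,"wx":0,"wy":0,"wz":0,"grip":0}
    - {"tx":0.6,"ty":0,"tz":0,"wx":0,"wy":0,"wz":0,"grip":0}
    - {"tx":0.72,"ty":0,"tz":0,"wx":0,"wy":0,"wz":0,"grip":0}
    - {"tx":0.84,"ty":0,"tz":0,"wx":0,"wy":0,"wz":0,"grip":0}
    - {"tx":0.96,"ty":0,"tz":0,"wx":0,"wy":0,"wz":0,"grip":0}
    - {"tx":1.08,"ty":0,"tz":0,"wx":0,"wy":0,"wz":0,"grip":0}
    - {"tx":1.2,"ty":0,"tz":0,"wx":0,"wy":0,"wz":0,"grip":0}

```text
t: 7.95
ee_pos: [0.5615, -0.0973, 0.0737]
tool_rot: [0.0, 0.68, 0.734, 0.0]
force: [0.1, -2.1, 0.4]
opening: 0.0002
```

```bash
python3 -c "
from h import *
goal([0,-115,74])
f=load('top')
overlay(f,(255,165,385,250),6,'pics/t3.png',ty=-72)"
```

```text
t 7.95 rack mm [ -0.3 -81.   73.7] F rack [-0.06 -2.11  0.44] cm [-3.4   0.03 -0.03] deg [ 0.   -0.   -0.02] open 0.0002
```

View pics/t3.png

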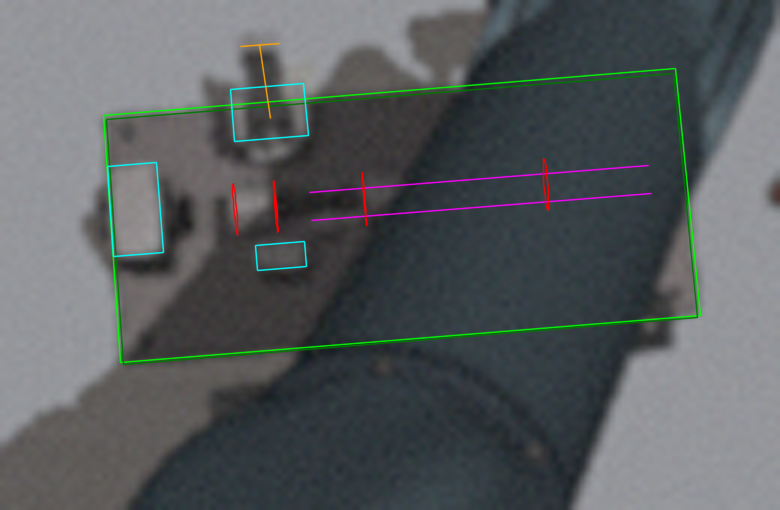

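The head now shows at top pixels (295–300,198), and the nose is at rack y ≈ 82. At least 13 mm remains before the bumper.

Request:
carry_out:
  commands:
    - {"tx":0.1,"ty":0,"tz":0,"wx":0,"wy":0,"wz":0,"grip":0}
    - {"tx":0.2,"ty":0,"tz":0,"wx":0,"wy":0,"wz":0,"grip":0}
    - {"tx":0.3,"ty":0,"tz":0,"wx":0,"wy":0,"wz":0,"grip":0}
    - {"tx":0.4,"ty":0,"tz":0,"wx":0,"wy":0,"wz":0,"grip":0}
    - {"tx":0.5,"ty":0,"tz":0,"wx":0,"wy":0,"wz":0,"grip":0}
    - {"tx":0.6,"ty":0,"tz":0,"wx":0,"wy":0,"wz":0,"grip":0}
    - {"tx":0.7,"ty":0,"tz":0,"wx":0,"wy":0,"wz":0,"grip":0}
    - {"tx":0.78,"ty":0,"tz":0,"wx":0,"wy":0,"wz":0,"grip":0}
    - {"tx":0.84,"ty":0,"tz":0,"wx":0,"wy":0,"wz":0,"grip":0}
    - {"tx":0.9,"ty":0,"tz":0,"wx":0,"wy":0,"wz":0,"grip":0}

```text
t: 9.25
ee_pos: [0.5608, -0.0884, 0.0737]
tool_rot: [0.0, 0.68, 0.734, -0.0]
force: [-0.3, -2.7, 0.7]
opening: 0.001
```

```bash
python3 -c "
from h import *
goal([0,-115,74])"
```

```text
t 9.25 rack mm [ -0.3 -72.1  73.7] F rack [-0.51 -2.63  0.71] cm [-4.29  0.03 -0.03] deg [ 0.    0.   -0.02] open 0.001
```

Request:
carry_out:
  commands:
    - {"tx":0.03,"ty":0,"tz":0,"wx":0,"wy":0,"wz":0,"grip":0}
    - {"tx":0.06,"ty":0,"tz":0,"wx":0,"wy":0,"wz":0,"grip":0}
    - {"tx":0.09,"ty":0,"tz":0,"wx":0,"wy":0,"wz":0,"grip":0}
    - {"tx":0.12,"ty":0,"tz":0,"wx":0,"wy":0,"wz":0,"grip":0}
    - {"tx":0.15,"ty":0,"tz":0,"wx":0,"wy":0,"wz":0,"grip":0}
    - {"tx":0.15,"ty":0,"tz":0,"wx":0,"wy":0,"wz":0,"grip":0}
    - {"tx":0.15,"ty":0,"tz":0,"wx":0,"wy":0,"wz":0,"grip":0}
    - {"tx":0.15,"ty":0,"tz":0,"wx":0,"wy":0,"wz":0,"grip":0}
    - {"tx":0.15,"ty":0,"tz":0,"wx":0,"wy":0,"wz":0,"grip":0}
    - {"tx":0.15,"ty":0,"tz":0,"wx":0,"wy":0,"wz":0,"grip":0}

```text
t: 10.5
ee_pos: [0.5606, -0.0869, 0.0737]
tool_rot: [-0.0, 0.68, 0.734, 0.0]
force: [-0.6, -1.8, -0.5]
opening: 0.0005
```

```bash
python3 -c "
from h import *
goal([0,-115,74])"
```

```text
t 10.50 rack mm [ -0.3 -70.6  73.7] F rack [-0.78 -1.7  -0.45] cm [-4.44  0.03 -0.03] deg [ 0.   -0.   -0.02] open 0.0005
```

Request:
carry_out:
  commands:
    - {"tx":0.02,"ty":0,"tz":0,"wx":0,"wy":0,"wz":0,"grip":0}
    - {"tx":0.04,"ty":0,"tz":0,"wx":0,"wy":0,"wz":0,"grip":0}
    - {"tx":0.06,"ty":0,"tz":0,"wx":0,"wy":0,"wz":0,"grip":0}
    - {"tx":0.08,"ty":0,"tz":0,"wx":0,"wy":0,"wz":0,"grip":0}
    - {"tx":0.1,"ty":0,"tz":0,"wx":0,"wy":0,"wz":0,"grip":0}
    - {"tx":0.12,"ty":0,"tz":0,"wx":0,"wy":0,"wz":0,"grip":0}
    - {"tx":0.14,"ty":0,"tz":0,"wx":0,"wy":0,"wz":0,"grip":0}
    - {"tx":0.16,"ty":0,"tz":0,"wx":0,"wy":0,"wz":0,"grip":0}
    - {"tx":0.17,"ty":0,"tz":0,"wx":0,"wy":0,"wz":0,"grip":0}
    - {"tx":0.17,"ty":0,"tz":0,"wx":0,"wy":0,"wz":0,"grip":0}

```text
t: 11.75
ee_pos: [0.5605, -0.0852, 0.0737]
tool_rot: [-0.0, 0.68, 0.734, 0.0]
force: [-0.4, -2.4, 0.3]
opening: 0.0006
```

```bash
python3 -c "
from h import *
goal([0,-115,74])"
```

```text
t 11.75 rack mm [ -0.3 -68.9  73.7] F rack [-0.56 -2.32  0.28] cm [-4.61  0.03 -0.03] deg [-0.   -0.   -0.02] open 0.0006
```

Request:
carry_out:
  commands:
    - {"tx":0.02,"ty":0,"tz":0,"wx":0,"wy":0,"wz":0,"grip":0}
    - {"tx":0.04,"ty":0,"tz":0,"wx":0,"wy":0,"wz":0,"grip":0}
    - {"tx":0.06,"ty":0,"tz":0,"wx":0,"wy":0,"wz":0,"grip":0}
    - {"tx":0.08,"ty":0,"tz":0,"wx":0,"wy":0,"wz":0,"grip":0}
    - {"tx":0.1,"ty":0,"tz":0,"wx":0,"wy":0,"wz":0,"grip":0}
    - {"tx":0.12,"ty":0,"tz":0,"wx":0,"wy":0,"wz":0,"grip":0}
    - {"tx":0.14,"ty":0,"tz":0,"wx":0,"wy":0,"wz":0,"grip":0}
    - {"tx":0.16,"ty":0,"tz":0,"wx":0,"wy":0,"wz":0,"grip":0}
    - {"tx":0.17,"ty":0,"tz":0,"wx":0,"wy":0,"wz":0,"grip":0}
    - {"tx":0.17,"ty":0,"tz":0,"wx":0,"wy":0,"wz":0,"grip":0}

```text
t: 13.0
ee_pos: [0.5604, -0.0835, 0.0737]
tool_rot: [0.0, 0.68, 0.734, 0.0]
force: [-0.6, -1.7, 0.3]
opening: 0.0006
```

```bash
python3 -c "
from h import *
goal([0,-115,74])"
```

```text
t 13.00 rack mm [ -0.3 -67.2  73.7] F rack [-0.76 -1.67  0.33] cm [-4.78  0.03 -0.03] deg [ 0.   -0.   -0.02] open 0.0006
```

Request:
carry_out:
  commands:
    - {"tx":0.02,"ty":0,"tz":0,"wx":0,"wy":0,"wz":0,"grip":0}
    - {"tx":0.04,"ty":0,"tz":0,"wx":0,"wy":0,"wz":0,"grip":0}
    - {"tx":0.06,"ty":0,"tz":0,"wx":0,"wy":0,"wz":0,"grip":0}
    - {"tx":0.08,"ty":0,"tz":0,"wx":0,"wy":0,"wz":0,"grip":0}
    - {"tx":0.1,"ty":0,"tz":0,"wx":0,"wy":0,"wz":0,"grip":0}
    - {"tx":0.12,"ty":0,"tz":0,"wx":0,"wy":0,"wz":0,"grip":0}
    - {"tx":0.14,"ty":0,"tz":0,"wx":0,"wy":0,"wz":0,"grip":0}
    - {"tx":0.16,"ty":0,"tz":0,"wx":0,"wy":0,"wz":0,"grip":0}
    - {"tx":0.17,"ty":0,"tz":0,"wx":0,"wy":0,"wz":0,"grip":0}
    - {"tx":0.17,"ty":0,"tz":0,"wx":0,"wy":0,"wz":0,"grip":0}

```text
t: 14.25
ee_pos: [0.5602, -0.0818, 0.0737]
tool_rot: [-0.0, 0.68, 0.734, 0.0]
force: [-0.4, -2.2, 0.2]
opening: 0.0
```

```bash
python3 -c "
from h import *
goal([0,-115,74])"
```

```text
t 14.25 rack mm [ -0.3 -65.5  73.7] F rack [-0.59 -2.18  0.23] cm [-4.95  0.03 -0.03] deg [ 0.   -0.   -0.02] open 0.0
```

Request:
carry_out:
  commands:
    - {"tx":0.02,"ty":0,"tz":0,"wx":0,"wy":0,"wz":0,"grip":0}
    - {"tx":0.04,"ty":0,"tz":0,"wx":0,"wy":0,"wz":0,"grip":0}
    - {"tx":0.06,"ty":0,"tz":0,"wx":0,"wy":0,"wz":0,"grip":0}
    - {"tx":0.08,"ty":0,"tz":0,"wx":0,"wy":0,"wz":0,"grip":0}
    - {"tx":0.1,"ty":0,"tz":0,"wx":0,"wy":0,"wz":0,"grip":0}
    - {"tx":0.12,"ty":0,"tz":0,"wx":0,"wy":0,"wz":0,"grip":0}
    - {"tx":0.14,"ty":0,"tz":0,"wx":0,"wy":0,"wz":0,"grip":0}
    - {"tx":0.16,"ty":0,"tz":0,"wx":0,"wy":0,"wz":0,"grip":0}
    - {"tx":0.17,"ty":0,"tz":0,"wx":0,"wy":0,"wz":0,"grip":0}
    - {"tx":0.17,"ty":0,"tz":0,"wx":0,"wy":0,"wz":0,"grip":0}

```text
t: 15.5
ee_pos: [0.5601, -0.0801, 0.0737]
tool_rot: [0.0, 0.68, 0.734, 0.0]
force: [0.4, -1.9, 1.2]
opening: 0.0006
```

```bash
python3 -c "
from h import *
goal([0,-115,74])"
```

```text
t 15.50 rack mm [ -0.3 -63.8  73.7] F rack [ 0.22 -1.89  1.23] cm [-5.12  0.03 -0.03] deg [ 0.   -0.   -0.02] open 0.0006
```

Request:
carry_out:
  commands:
    - {"tx":0.02,"ty":0,"tz":0,"wx":0,"wy":0,"wz":0,"grip":0}
    - {"tx":0.04,"ty":0,"tz":0,"wx":0,"wy":0,"wz":0,"grip":0}
    - {"tx":0.06,"ty":0,"tz":0,"wx":0,"wy":0,"wz":0,"grip":0}
    - {"tx":0.08,"ty":0,"tz":0,"wx":0,"wy":0,"wz":0,"grip":0}
    - {"tx":0.1,"ty":0,"tz":0,"wx":0,"wy":0,"wz":0,"grip":0}
    - {"tx":0.12,"ty":0,"tz":0,"wx":0,"wy":0,"wz":0,"grip":0}
    - {"tx":0.14,"ty":0,"tz":0,"wx":0,"wy":0,"wz":0,"grip":0}
    - {"tx":0.16,"ty":0,"tz":0,"wx":0,"wy":0,"wz":0,"grip":0}
    - {"tx":0.17,"ty":0,"tz":0,"wx":0,"wy":0,"wz":0,"grip":0}
    - {"tx":0.17,"ty":0,"tz":0,"wx":0,"wy":0,"wz":0,"grip":0}

```text
t: 16.75
ee_pos: [0.56, -0.0785, 0.0737]
tool_rot: [-0.0, 0.68, 0.734, -0.0]
force: [-0.6, -2.0, 0.6]
opening: 0.0004
```

```bash
python3 -c "
from h import *
goal([0,-115,74])"
```

```text
t 16.75 rack mm [ -0.3 -62.1  73.7] F rack [-0.74 -1.97  0.57] cm [-5.29  0.03 -0.03] deg [-0.   -0.   -0.02] open 0.0004
```

Request:
carry_out:
  commands:
    - {"tx":0.02,"ty":0,"tz":0,"wx":0,"wy":0,"wz":0,"grip":0}
    - {"tx":0.04,"ty":0,"tz":0,"wx":0,"wy":0,"wz":0,"grip":0}
    - {"tx":0.06,"ty":0,"tz":0,"wx":0,"wy":0,"wz":0,"grip":0}
    - {"tx":0.08,"ty":0,"tz":0,"wx":0,"wy":0,"wz":0,"grip":0}
    - {"tx":0.1,"ty":0,"tz":0,"wx":0,"wy":0,"wz":0,"grip":0}
    - {"tx":0.12,"ty":0,"tz":0,"wx":0,"wy":0,"wz":0,"grip":0}
    - {"tx":0.14,"ty":0,"tz":0,"wx":0,"wy":0,"wz":0,"grip":0}
    - {"tx":0.16,"ty":0,"tz":0,"wx":0,"wy":0,"wz":0,"grip":0}
    - {"tx":0.17,"ty":0,"tz":0,"wx":0,"wy":0,"wz":0,"grip":0}
    - {"tx":0.17,"ty":0,"tz":0,"wx":0,"wy":0,"wz":0,"grip":0}

```text
t: 18.0
ee_pos: [0.5599, -0.077, 0.0738]
tool_rot: [0.0, 0.68, 0.734, -0.0]
force: [-0.4, -3.6, -0.1]
opening: 0.0005
```

```bash
python3 -c "
from h import *
goal([0,-115,74])"
```

```text
t 18.00 rack mm [ -0.3 -60.7  73.8] F rack [-0.68 -3.59 -0.14] cm [-5.43  0.03 -0.02] deg [ 0.01  0.02 -0.03] open 0.0005
```

The bumper is felt: the force has risen to 3.6 N and the arm lags 0.3 mm. I'll press further in small steps.

Request:
carry_out:
  commands:
    - {"tx":0.02,"ty":0,"tz":0,"wx":0,"wy":0,"wz":0,"grip":0}
    - {"tx":0.04,"ty":0,"tz":0,"wx":0,"wy":0,"wz":0,"grip":0}
    - {"tx":0.06,"ty":0,"tz":0,"wx":0,"wy":0,"wz":0,"grip":0}
    - {"tx":0.08,"ty":0,"tz":0,"wx":0,"wy":0,"wz":0,"grip":0}
    - {"tx":0.1,"ty":0,"tz":0,"wx":0,"wy":0,"wz":0,"grip":0}
    - {"tx":0.1,"ty":0,"tz":0,"wx":0,"wy":0,"wz":0,"grip":0}
    - {"tx":0.1,"ty":0,"tz":0,"wx":0,"wy":0,"wz":0,"grip":0}
    - {"tx":0.1,"ty":0,"tz":0,"wx":0,"wy":0,"wz":0,"grip":0}
    - {"tx":0.1,"ty":0,"tz":0,"wx":0,"wy":0,"wz":0,"grip":0}
    - {"tx":0.1,"ty":0,"tz":0,"wx":0,"wy":0,"wz":0,"grip":0}

```text
t: 19.25
ee_pos: [0.5599, -0.0765, 0.0738]
tool_rot: [0.0, 0.68, 0.733, -0.0]
force: [0.7, -5.4, -0.9]
opening: 0.0004
```

```bash
python3 -c "
from h import *
goal([0,-115,74])"
```

```text
t 19.25 rack mm [ -0.3 -60.2  73.8] F rack [ 0.28 -5.43 -0.92] cm [-5.48  0.03 -0.02] deg [ 0.02  0.05 -0.05] open 0.0004
```

Request:
carry_out:
  commands:
    - {"tx":0.03,"ty":0,"tz":0,"wx":0,"wy":0,"wz":0,"grip":0}
    - {"tx":0.06,"ty":0,"tz":0,"wx":0,"wy":0,"wz":0,"grip":0}
    - {"tx":0.09,"ty":0,"tz":0,"wx":0,"wy":0,"wz":0,"grip":0}
    - {"tx":0.11,"ty":0,"tz":0,"wx":0,"wy":0,"wz":0,"grip":0}
    - {"tx":0.13,"ty":0,"tz":0,"wx":0,"wy":0,"wz":0,"grip":0}
    - {"tx":0.13,"ty":0,"tz":0,"wx":0,"wy":0,"wz":0,"grip":0}
    - {"tx":0.13,"ty":0,"tz":0,"wx":0,"wy":0,"wz":0,"grip":0}
    - {"tx":0.13,"ty":0,"tz":0,"wx":0,"wy":0,"wz":0,"grip":0}
    - {"tx":0.13,"ty":0,"tz":0,"wx":0,"wy":0,"wz":0,"grip":0}
    - {"tx":0.13,"ty":0,"tz":0,"wx":0,"wy":0,"wz":0,"grip":0}

```text
t: 20.5
ee_pos: [0.5598, -0.076, 0.0738]
tool_rot: [0.001, 0.68, 0.733, -0.0]
force: [-0.3, -7.5, -0.8]
opening: 0.0004
```

```bash
python3 -c "
from h import *
goal([0,-115,74])"
```

```text
t 20.50 rack mm [ -0.3 -59.7  73.8] F rack [-0.91 -7.49 -0.84] cm [-5.53  0.03 -0.01] deg [ 0.03  0.11 -0.08] open 0.0004
```

Request:
carry_out:
  commands:
    - {"tx":0.02,"ty":0,"tz":0,"wx":0,"wy":0,"wz":0,"grip":0}
    - {"tx":0.04,"ty":0,"tz":0,"wx":0,"wy":0,"wz":0,"grip":0}
    - {"tx":0.04,"ty":0,"tz":0,"wx":0,"wy":0,"wz":0,"grip":0}
    - {"tx":0.04,"ty":0,"tz":0,"wx":0,"wy":0,"wz":0,"grip":0}
    - {"tx":0.04,"ty":0,"tz":0,"wx":0,"wy":0,"wz":0,"grip":0}
    - {"tx":0.04,"ty":0,"tz":0,"wx":0,"wy":0,"wz":0,"grip":0}
    - {"tx":0.04,"ty":0,"tz":0,"wx":0,"wy":0,"wz":0,"grip":0}
    - {"tx":0.04,"ty":0,"tz":0,"wx":0,"wy":0,"wz":0,"grip":0}
    - {"tx":0.04,"ty":0,"tz":0,"wx":0,"wy":0,"wz":0,"grip":0}
    - {"tx":0.04,"ty":0,"tz":0,"wx":0,"wy":0,"wz":0,"grip":0}

```text
t: 21.75
ee_pos: [0.5598, -0.0759, 0.0738]
tool_rot: [0.001, 0.68, 0.733, -0.001]
force: [0.3, -8.2, -0.7]
opening: 0.0002
```

```bash
python3 -c "
from h import *
goal([0,-115,74])"
```

```text
t 21.75 rack mm [ -0.3 -59.6  73.8] F rack [-0.35 -8.23 -0.74] cm [-5.54  0.04 -0.  ] deg [ 0.04  0.13 -0.1 ] open 0.0002
```

Pressed with 8.2 N and held for over a second. Now I ease off slowly.

Request:
carry_out:
  commands:
    - {"tx":-0.04,"ty":0,"tz":0,"wx":0,"wy":0,"wz":0,"grip":0}
    - {"tx":-0.08,"ty":0,"tz":0,"wx":0,"wy":0,"wz":0,"grip":0}
    - {"tx":-0.12,"ty":0,"tz":0,"wx":0,"wy":0,"wz":0,"grip":0}
    - {"tx":-0.16,"ty":0,"tz":0,"wx":0,"wy":0,"wz":0,"grip":0}
    - {"tx":-0.2,"ty":0,"tz":0,"wx":0,"wy":0,"wz":0,"grip":0}
    - {"tx":-0.24,"ty":0,"tz":0,"wx":0,"wy":0,"wz":0,"grip":0}
    - {"tx":-0.28,"ty":0,"tz":0,"wx":0,"wy":0,"wz":0,"grip":0}
    - {"tx":-0.32,"ty":0,"tz":0,"wx":0,"wy":0,"wz":0,"grip":0}
    - {"tx":-0.38,"ty":0,"tz":0,"wx":0,"wy":0,"wz":0,"grip":0}
    - {"tx":-0.5,"ty":0,"tz":0,"wx":0,"wy":0,"wz":0,"grip":0}

```text
t: 23.0
ee_pos: [0.5602, -0.0781, 0.0737]
tool_rot: [-0.0, 0.679, 0.734, 0.0]
force: [0.6, -0.0, 0.3]
opening: 0.0006
```

```bash
python3 -c "
from h import *
goal([0,-115,74])"
```

```text
t 23.00 rack mm [ -0.  -61.8  73.7] F rack [ 0.55 -0.06  0.26] cm [-5.32 -0.   -0.03] deg [ 0.01 -0.06  0.03] open 0.0006
```

Request:
carry_out:
  commands:
    - {"tx":-0.5,"ty":0,"tz":0,"wx":0,"wy":0,"wz":0,"grip":0}
    - {"tx":-1.2,"ty":0,"tz":0,"wx":0,"wy":0,"wz":0,"grip":0}
    - {"tx":-2,"ty":0,"tz":0,"wx":0,"wy":0,"wz":0,"grip":0}
    - {"tx":-2,"ty":0,"tz":-2,"wx":0,"wy":0,"wz":0,"grip":0}
    - {"tx":-2,"ty":0,"tz":-5,"wx":0,"wy":0,"wz":0,"grip":0}
    - {"tx":-2,"ty":1,"tz":-9,"wx":0,"wy":0,"wz":0,"grip":0}
    - {"tx":-2,"ty":4,"tz":-12,"wx":0,"wy":0,"wz":0,"grip":0}
    - {"tx":-2,"ty":8,"tz":-12,"wx":0,"wy":0,"wz":0,"grip":0}
    - {"tx":-2,"ty":11,"tz":-12,"wx":0,"wy":0,"wz":0,"grip":0}
    - {"tx":-2,"ty":11,"tz":-12,"wx":0,"wy":0,"wz":0,"grip":0}

```text
t: 24.25
ee_pos: [0.6728, -0.0899, 0.1947]
tool_rot: [0.001, 0.679, 0.734, 0.0]
force: [-0.1, -1.0, -0.7]
opening: 0.0008
```

```bash
python3 -c "
from h import *
s=goal([110,61,194]);print(s['joints'])
f=load('top');g=load('scene')
overlay(f,(255,165,385,250),6,'pics/t4.png',ty=-52)
overlay(g,(265,140,385,245),5.7,'pics/s4.png',ty=-52)"
```

```text
t 24.25 rack mm [111.3 -82.2 194.7] F rack [-0.2  -1.02 -0.73] cm [14.32 -0.11  0.07] deg [0.1  0.03 0.07] open 0.0008
[-0.24974407  0.67408568  0.49260007  1.51557737 -0.34959523  1.03848713
  0.40771785]
```

View pics/t4.png

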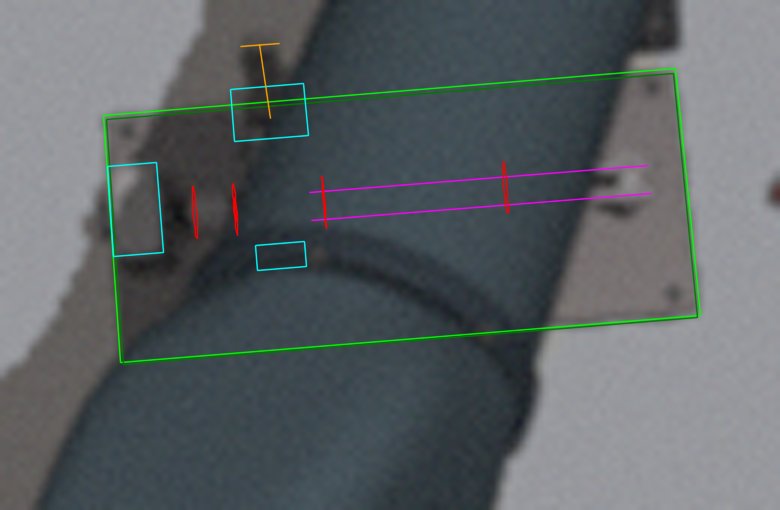

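View pics/s4.png

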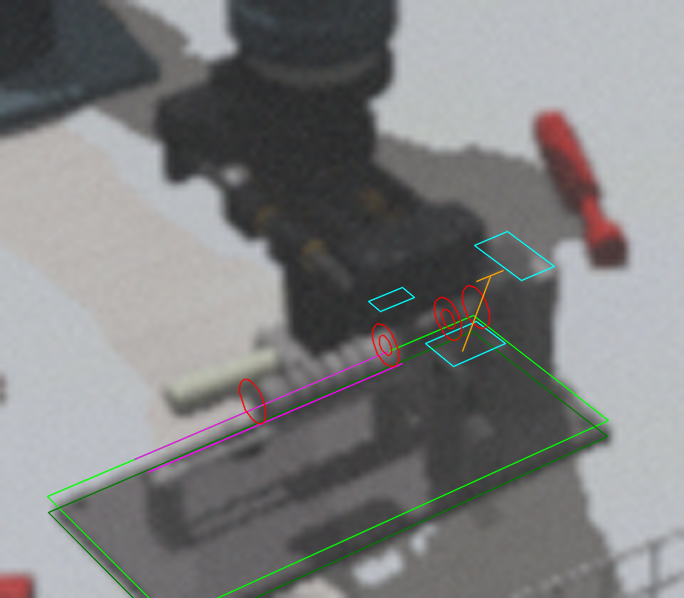

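Request:
carry_out:
  commands:
    - {"tx":2.5,"ty":0,"tz":0,"wx":0,"wy":0,"wz":0,"grip":0}
    - {"tx":5.5,"ty":0,"tz":0,"wx":0,"wy":0,"wz":0,"grip":0}
    - {"tx":8.5,"ty":0,"tz":0,"wx":0,"wy":0,"wz":0,"grip":0}
    - {"tx":11.5,"ty":0,"tz":0,"wx":0,"wy":0,"wz":0,"grip":0}
    - {"tx":14.3,"ty":0,"tz":0,"wx":0,"wy":0,"wz":0,"grip":0}
    - {"tx":14.3,"ty":0,"tz":2,"wx":0,"wy":0,"wz":0,"grip":0}
    - {"tx":14.3,"ty":0,"tz":4,"wx":0,"wy":0,"wz":0,"grip":0}
    - {"tx":14.3,"ty":0,"tz":5.5,"wx":0,"wy":0,"wz":0,"grip":0}
    - {"tx":14.3,"ty":0,"tz":6.3,"wx":0,"wy":0,"wz":0,"grip":0}
    - {"tx":14.3,"ty":0,"tz":6.3,"wx":0,"wy":0,"wz":0,"grip":0}

```text
t: 25.6
ee_pos: [0.66, 0.0513, 0.13]
tool_rot: [-0.0, 0.68, 0.733, -0.001]
force: [-0.1, 1.0, -0.5]
opening: 0.0003
```

```bash
python3 -c "
from h import *
s=goal([90,61,132]);print(s['joints'])
g=load('scene')
overlay(g,(265,140,385,245),5.7,'pics/s5.png',ty=-53)"
```

```text
t 25.60 rack mm [109.4  59.6 130. ] F rack [-0.06  1.05 -0.47] cm [ 0.14 -1.94 -0.2 ] deg [-0.07  0.02 -0.07] open 0.0003
[-0.44750743  0.72192446  0.45659629  1.60199591 -0.37819291  0.90785257
  0.22146042]
```

View pics/s5.png

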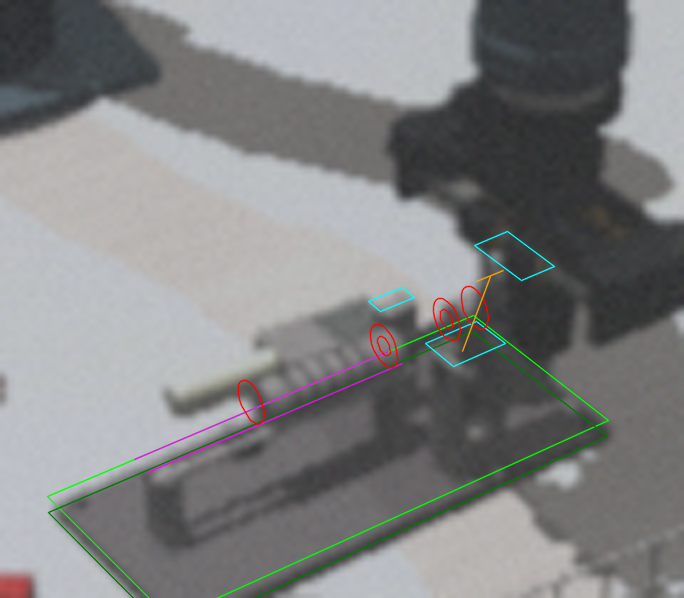

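Request:
carry_out:
  commands:
    - {"tx":0.1,"ty":-0.4,"tz":0,"wx":0,"wy":0,"wz":0,"grip":0}
    - {"tx":0.1,"ty":-0.8,"tz":0,"wx":0,"wy":0,"wz":0,"grip":0}
    - {"tx":0.1,"ty":-1.2,"tz":0,"wx":0,"wy":0,"wz":0,"grip":0}
    - {"tx":0.1,"ty":-1.6,"tz":0,"wx":0,"wy":0,"wz":0,"grip":0}
    - {"tx":0.1,"ty":-2,"tz":0,"wx":0,"wy":0,"wz":0,"grip":0}
    - {"tx":0.1,"ty":-2.3,"tz":0,"wx":0,"wy":0,"wz":0,"grip":0}
    - {"tx":0.1,"ty":-2.5,"tz":0,"wx":0,"wy":0,"wz":0,"grip":0}
    - {"tx":0.1,"ty":-2.7,"tz":0,"wx":0,"wy":0,"wz":0,"grip":0}
    - {"tx":0.1,"ty":-2.9,"tz":0,"wx":0,"wy":0,"wz":0,"grip":0}
    - {"tx":0.1,"ty":-3.1,"tz":0,"wx":0,"wy":0,"wz":0,"grip":0}

```text
t: 26.9
ee_pos: [0.6319, 0.0508, 0.1324]
tool_rot: [0.002, 0.679, 0.734, 0.002]
force: [5.3, 0.3, 4.8]
opening: 0.0006
```

```bash
python3 -c "
from h import *
goal([90,61,132])"
```

```text
t 26.90 rack mm [ 81.3  61.2 132.4] F rack [ 5.27 -0.14  4.8 ] cm [-0.02  0.87  0.05] deg [ 0.32  0.   -0.01] open 0.0006
```

```bash
python3 -c "
from h import *
g=load('scene')
x0,y0,x1,y1=320,140,385,215
cv2.imwrite('pics/s6.png',cv2.resize(g['pixels'][y0:y1,x0:x1,::-1],None,fx=8,fy=8,interpolation=cv2.INTER_CUBIC))
s=state()[0]
print((proj(g,s['ee_pos'])-[x0,y0])*8,(proj(g,W([65,61,149]))-[x0,y0])*8)"
```

```text
[[268.70494764 438.92279347]] [[243.49640957 384.29513998]]
```

View pics/s6.png

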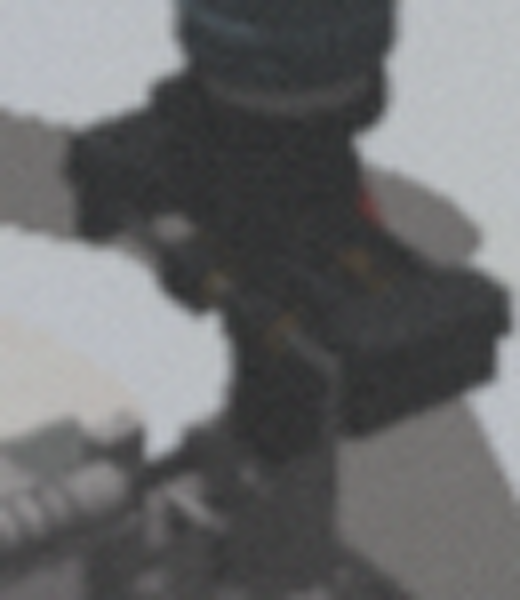

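The flap tip is in contact, with about 7 N in total, part of it upward friction as the tip rises. I'll follow the tip's arc: up slightly while pushing towards −x.

Request:
carry_out:
  commands:
    - {"tx":0,"ty":0,"tz":-0.2,"wx":0,"wy":0,"wz":0,"grip":0}
    - {"tx":0,"ty":-0.1,"tz":-0.4,"wx":0,"wy":0,"wz":0,"grip":0}
    - {"tx":0,"ty":-0.3,"tz":-0.5,"wx":0,"wy":0,"wz":0,"grip":0}
    - {"tx":0,"ty":-0.5,"tz":-0.55,"wx":0,"wy":0,"wz":0,"grip":0}
    - {"tx":0,"ty":-0.7,"tz":-0.6,"wx":0,"wy":0,"wz":0,"grip":0}
    - {"tx":0,"ty":-0.9,"tz":-0.6,"wx":0,"wy":0,"wz":0,"grip":0}
    - {"tx":0,"ty":-1.1,"tz":-0.65,"wx":0,"wy":0,"wz":0,"grip":0}
    - {"tx":0,"ty":-1.2,"tz":-0.7,"wx":0,"wy":0,"wz":0,"grip":0}
    - {"tx":0,"ty":-1.2,"tz":-0.7,"wx":0,"wy":0,"wz":0,"grip":0}
    - {"tx":0,"ty":-1.2,"tz":-0.7,"wx":0,"wy":0,"wz":0,"grip":0}

```text
t: 28.2
ee_pos: [0.6174, 0.0497, 0.1377]
tool_rot: [-0.0, 0.68, 0.734, -0.0]
force: [3.6, -0.6, -1.4]
opening: 0.0002
```

```bash
python3 -c "
from h import *
goal([90,61,132])"
```

```text
t 28.20 rack mm [ 66.8  61.3 137.7] F rack [ 3.58 -0.93 -1.44] cm [-0.03  2.32  0.57] deg [-0.   -0.   -0.02] open 0.0002
```

Request:
carry_out:
  commands:
    - {"tx":0,"ty":-0.2,"tz":0,"wx":0,"wy":0,"wz":0,"grip":0}
    - {"tx":0,"ty":-0.4,"tz":0,"wx":0,"wy":0,"wz":0,"grip":0}
    - {"tx":0,"ty":-0.6,"tz":0,"wx":0,"wy":0,"wz":0,"grip":0}
    - {"tx":0,"ty":-0.8,"tz":0,"wx":0,"wy":0,"wz":0,"grip":0}
    - {"tx":0,"ty":-1,"tz":0.05,"wx":0,"wy":0,"wz":0,"grip":0}
    - {"tx":0,"ty":-1.2,"tz":0.1,"wx":0,"wy":0,"wz":0,"grip":0}
    - {"tx":0,"ty":-1.4,"tz":0.15,"wx":0,"wy":0,"wz":0,"grip":0}
    - {"tx":0,"ty":-1.6,"tz":0.2,"wx":0,"wy":0,"wz":0,"grip":0}
    - {"tx":0,"ty":-1.8,"tz":0.25,"wx":0,"wy":0,"wz":0,"grip":0}
    - {"tx":0,"ty":-2,"tz":0.3,"wx":0,"wy":0,"wz":0,"grip":0}

```text
t: 29.45
ee_pos: [0.5971, 0.0481, 0.1346]
tool_rot: [-0.0, 0.68, 0.734, -0.0]
force: [2.6, 0.8, 2.0]
opening: 0.0002
```

```bash
python3 -c "
from h import *
goal([90,61,132])"
```

```text
t 29.45 rack mm [ 46.4  61.2 134.6] F rack [2.61 0.59 1.96] cm [-0.02  4.36  0.26] deg [-0.02  0.   -0.02] open 0.0002
```

Request:
carry_out:
  commands:
    - {"tx":0,"ty":-0.2,"tz":0.05,"wx":0,"wy":0,"wz":0,"grip":0}
    - {"tx":0,"ty":-0.4,"tz":0.1,"wx":0,"wy":0,"wz":0,"grip":0}
    - {"tx":0,"ty":-0.6,"tz":0.15,"wx":0,"wy":0,"wz":0,"grip":0}
    - {"tx":0,"ty":-0.8,"tz":0.2,"wx":0,"wy":0,"wz":0,"grip":0}
    - {"tx":0,"ty":-1,"tz":0.2,"wx":0,"wy":0,"wz":0,"grip":0}
    - {"tx":0,"ty":-1.2,"tz":0.2,"wx":0,"wy":0,"wz":0,"grip":0}
    - {"tx":0,"ty":-1.4,"tz":0.2,"wx":0,"wy":0,"wz":0,"grip":0}
    - {"tx":0,"ty":-1.6,"tz":0.2,"wx":0,"wy":0,"wz":0,"grip":0}
    - {"tx":0,"ty":-1.8,"tz":0.2,"wx":0,"wy":0,"wz":0,"grip":0}
    - {"tx":0,"ty":-2,"tz":0.2,"wx":0,"wy":0,"wz":0,"grip":0}

```text
t: 30.7
ee_pos: [0.5771, 0.0466, 0.1327]
tool_rot: [-0.0, 0.68, 0.734, -0.0]
force: [-0.1, 0.0, 0.4]
opening: 0.0004
```

```bash
python3 -c "
from h import *
goal([90,61,132])"
```

```text
t 30.70 rack mm [ 26.4  61.3 132.7] F rack [-0.05  0.    0.4 ] cm [-0.02  6.36  0.07] deg [-0.03 -0.   -0.02] open 0.0004
```

Request:
carry_out:
  commands:
    - {"tx":0,"ty":-0.2,"tz":0,"wx":0,"wy":0,"wz":0,"grip":0}
    - {"tx":0,"ty":-0.4,"tz":0,"wx":0,"wy":0,"wz":0,"grip":0}
    - {"tx":0,"ty":-0.6,"tz":0,"wx":0,"wy":0,"wz":0,"grip":0}
    - {"tx":0,"ty":-0.8,"tz":0,"wx":0,"wy":0,"wz":0,"grip":0}
    - {"tx":0,"ty":-1,"tz":0,"wx":0,"wy":0,"wz":0,"grip":0}
    - {"tx":0,"ty":-1.2,"tz":0,"wx":0,"wy":0,"wz":0,"grip":0}
    - {"tx":0,"ty":-1.2,"tz":0,"wx":0,"wy":0,"wz":0,"grip":0}
    - {"tx":0,"ty":-1.2,"tz":0,"wx":0,"wy":0,"wz":0,"grip":0}
    - {"tx":0,"ty":-1.2,"tz":0,"wx":0,"wy":0,"wz":0,"grip":0}
    - {"tx":0,"ty":-1.2,"tz":0,"wx":0,"wy":0,"wz":0,"grip":0}

```text
t: 31.95
ee_pos: [0.5656, 0.0457, 0.1327]
tool_rot: [0.0, 0.68, 0.734, -0.0]
force: [0.3, -0.0, 0.4]
opening: 0.0003
```

```bash
python3 -c "
from h import *
goal([90,61,132])"
```

```text
t 31.95 rack mm [ 14.8  61.3 132.7] F rack [ 0.31 -0.06  0.39] cm [-0.02  7.52  0.07] deg [ 0.    0.   -0.02] open 0.0003
```

Request:
carry_out:
  commands:
    - {"tx":0,"ty":0,"tz":-1,"wx":0,"wy":0,"wz":0,"grip":0}
    - {"tx":0,"ty":0,"tz":-3,"wx":0,"wy":0,"wz":0,"grip":0}
    - {"tx":0,"ty":0,"tz":-6,"wx":0,"wy":0,"wz":0,"grip":0}
    - {"tx":0,"ty":0,"tz":-9,"wx":0,"wy":0,"wz":0,"grip":0}
    - {"tx":3,"ty":-2,"tz":-11,"wx":0,"wy":0,"wz":0,"grip":0}
    - {"tx":7,"ty":-5,"tz":-11,"wx":0,"wy":0,"wz":0,"grip":0}
    - {"tx":11,"ty":-8,"tz":-11,"wx":0,"wy":0,"wz":0,"grip":0}
    - {"tx":15,"ty":-10,"tz":-11,"wx":0,"wy":0,"wz":0,"grip":0}
    - {"tx":19,"ty":-12,"tz":-11,"wx":0,"wy":0,"wz":0,"grip":0}
    - {"tx":23,"ty":-13,"tz":-11,"wx":0,"wy":0,"wz":0,"grip":0}

```text
t: 33.2
ee_pos: [0.4174, 0.2663, 0.2436]
tool_rot: [-0.0, 0.68, 0.734, 0.0]
force: [0.6, 0.7, 0.0]
opening: 0.0006
```

```bash
python3 -c "
from h import *
s=goal([90,61,132])
f=load('top');g=load('scene')
overlay(f,(255,165,385,250),6,'pics/t7.png',ty=-53,flap=1.92)
x0,y0,x1,y1=265,170,385,275
cv2.imwrite('pics/s7.png',cv2.resize(g['pixels'][y0:y1,x0:x1,::-1],None,fx=5.7,fy=5.7,interpolation=cv2.INTER_CUBIC))"
```

```text
t 33.20 rack mm [-116.   292.6  243.6] F rack [0.67 0.68 0.04] cm [-23.16  20.6   11.14] deg [ 0.02 -0.05 -0.01] open 0.0006
```

View pics/t7.png

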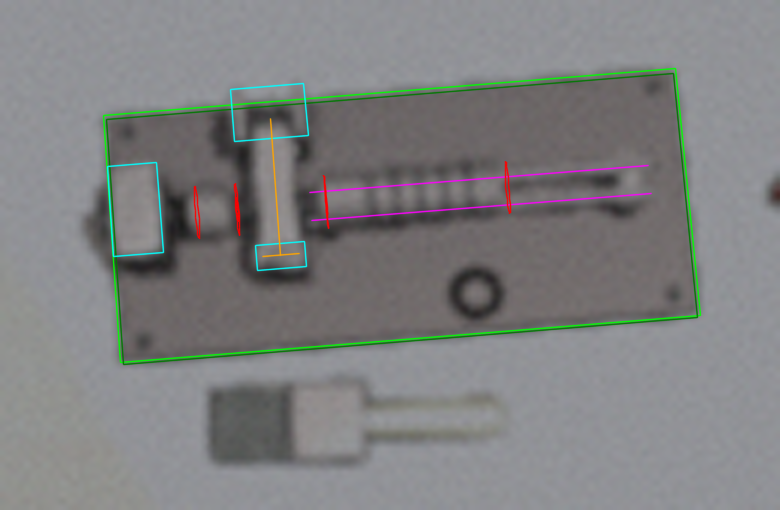

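View pics/s7.png

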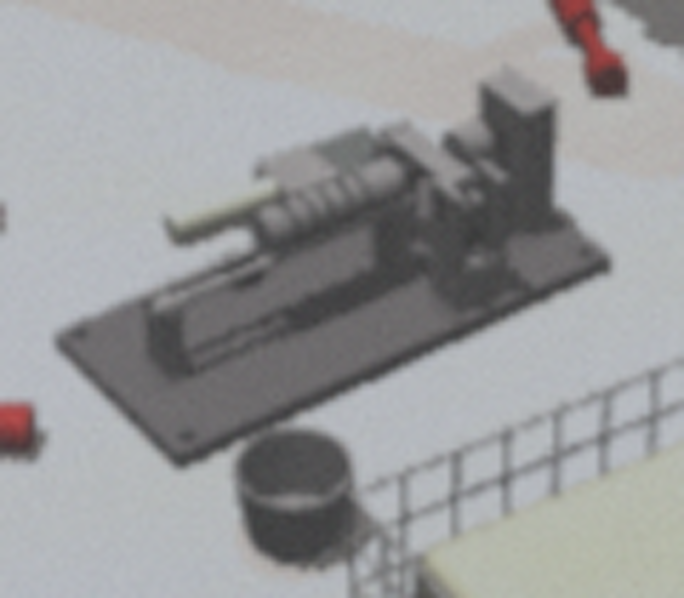

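The top view shows the flap lying level across the neck, its end on the rest post near crop (280,255). The nose is at crop (195,212), about 16 mm from the stop face. Ring, gallipot and brush look unmoved, and the arm is clear.

```bash
python3 -c "
from cell import ctrl
print(ctrl.finish_job())"
```

```text
the job is handed in; nothing more can be done
None
```

The handpiece is seated on the bumper, the flap is shut across its neck, and the job was handed in at about 33 s of the 67 s allowed. The hand-in reports no verdict, so this rests on my own readings.

- **Seating:** I slid the handpiece with shut fingers against about 2 N of friction until I felt the bumper. I then pressed at 7.5 to 8.2 N for over a second and eased off slowly; the contact force went back to zero.
- **Flap:** I pushed it over near its free end. The highest force I read was about 7 N, when the tip first touched. It fell to zero at the snap point, and the flap sprang shut.
- **Last checks:** Both cameras show the flap level with its end on the rest post. The handpiece lies in line on its rails, with its nose about 16 mm from the stop face (limit 26 mm). The ring, gallipot and brush look unmoved, and the arm stands clear with no contact force.

**Limits of these checks:**
- Forces were only read at the end of each move, so a brief peak between readings would not show.
- My rack outline fitted the top view to about 2 mm but sat roughly 1 pixel (about 4 mm) off in the scene view. I relied on the top view and on touch.
- I did not compare the bottle, bowl, wrench and carton again in the last pictures; the arm's path kept well above or away from them.

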